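# Pin the spindle of the rotary weld fixture

## Task

Lock the rotary weld fixture: stand the long black-headed cross pin in the steel drill bush on top, then turn the loose spindle by its hand wheel until you feel its cross-hole come under the pin and the pin drops in, without forcing the wheel against the pin. Then press the pin down past its spring plunger until the head sits flush on the bush, let go, and leave everything else where it stands.

Things in the scene. Friction and masses are not known exactly. Their poses are not given: they have to be found in the camera images.
- fixture: Rotary weld fixture fixed to the table: dark base plate 136 (x) x 96 (y) x 12 mm, blue bearing housing 64 x 56 mm with its top at 92 mm. Origin: centre of the underside; z up, y along the level spindle axis 62 mm above it. The spindle carries a black hand wheel at its -y end and, at +y, an 88 mm three-jaw chuck with a pipe stub that ends at y = 105 mm.
- bush_mouth (a point): Centre of the top face of the steel drill bush (31 mm across) on the housing, 107 mm above the fixture's underside; axes as the fixture. Vertical hole 13.2 mm wide with a cone mouth 21 mm wide, 4.5 mm deep. The cross pin's head must end on this face. More than 75 N in all between pin and fixture (spindle included) is forcing; that is about 15 N at the rim of the locked wheel.
- spindle_top (a point): Top of the spindle, a loose 30 mm bushing, inside the housing, 30 mm below the bush mouth: a pin put in the bush stands here, head 61 mm above the bush. Hidden cross-hole 15 mm wide right through the spindle; nothing on wheel or chuck shows where. At the start it is 25 to 80 degrees short of upright, turning the top of the wheel towards the fixture's +x.
- plunger_nose (a point): Spring plunger in the pin hole below the spindle, 30 mm above the fixture's underside. Once the cross-hole is upright (within about 3 degrees) the pin falls some 43 mm on to it, its head then 13 to 19 mm above the bush, and the spindle is locked but for a few degrees of play. Pressing past the plunger takes 8 to 16 N; behind it the pin slides easily to its seat.
- wheel_centre (a point): Centre of the knurled hand wheel, on the spindle axis, 90 mm from the pin hole towards the fixture's -y; axes as the fixture. Diameter 72 mm, thickness 16 mm (along y), flat faces in the outer 11 mm; 51 mm of free shaft between it and the housing. Pinch it across its thickness at the top of the rim and carry it round this point; it turns endlessly, friction 0.05 N m.
- cross_pin: Long cross pin: steel shank 12 mm in diameter and 91 mm long, coned tip (4 mm long, 7 mm flat), black knurled head 26 mm in diameter, 24 mm tall; about 110 g. Origin: the tip; z towards the head. Stands upright in one of the two holes of the pin stand, head underside 97 mm above the table. When home its tip is 16 mm above the fixture's underside.
- pin_head (a point): Centre of the cross pin's black head, 103 mm from its tip; the head reaches 12 mm above and below.
- pin_stand: Aluminium block 44 (x) x 116 (y) x 36 mm fixed to the table, two blind holes 13.5 mm wide and 30 mm deep at y = -30 and +30 mm. Origin: centre of the underside.
- short_pin: Another pin, not to be moved: brass head 26 mm across, 24 mm tall, shank 12 mm and only 50 mm long, head underside 56 mm above the table. Stands in the stand's other hole. Origin: its tip.
- gel_tin: Green and grey tin, 66 mm wide, 96 mm tall, bystander. Origin: centre of the underside.
- bolt_cup: Zinc cup with bolts, 69 mm wide, 74 mm tall, bystander. Origin: centre of the underside.
- mig_pliers: Pliers with red sleeves lying flat, 50 x 178 x 14 mm, bystander. Origin: centre of the underside, y along them.
Mind the look-alikes: they are no part of the job. What is shaped like the cross_pin but brown or pink is not meant.

How it is judged:
On the way, in this order (a step that is already met when the one before it is completed fails the run):
1. the cross pin stands in the drill bush on the spindle, let go (x of cross_pin in the frame of fixture between -0.004 and 0.004 m and y of cross_pin in the frame of fixture between -0.004 and 0.004 m and z of cross_pin in the frame of fixture between 0.07 and 0.084 m and angle between the z axis of cross_pin and the z axis of fixture, either way round below 0.12 rad and contact force between the fingers and cross_pin below 0.2 N), for 0.2 s.
2. the cross pin has dropped into the spindle's cross-hole, upright under the drill bush (x of cross_pin in the frame of fixture between -0.003 and 0.003 m and y of cross_pin in the frame of fixture between -0.003 and 0.003 m and z of cross_pin in the frame of fixture between 0 and 0.055 m), for 0.1 s.
At the end, for the whole second after the job is handed in: The cross pin stands through drill bush, spindle and lower hole: its tip within 3 mm of the hole's axis and no more than 2.5 mm short of home (head on the bush), upright within 0.06 rad, at rest and released (x of cross_pin in the frame of fixture between -0.003 and 0.003 m and y of cross_pin in the frame of fixture between -0.003 and 0.003 m and z of cross_pin in the frame of fixture between 0.01 and 0.0185 m and angle between the z axis of cross_pin and the z axis of fixture, either way round below 0.06 rad and linear speed of cross_pin below 0.01 m/s and contact force between the fingers and cross_pin below 0.2 N); the robot touches nothing.
It fails at once if the cross pin and the fixture (spindle included) pressed on each other with more than 75 N (contact force between cross_pin and fixture above 75 N).
It fails at once if the short brass-headed pin moved more than 25 mm (distance of short_pin from where it was at the start of the episode above 0.025 m).
It fails at once if the gel tin moved more than 25 mm (distance of gel_tin from where it was at the start of the episode above 0.025 m).
It fails at once if the bolt cup moved more than 25 mm (distance of bolt_cup from where it was at the start of the episode above 0.025 m).
It fails at once if the pliers moved more than 25 mm (distance of mig_pliers from where it was at the start of the episode above 0.025 m).
It also fails if it takes over 72 s, if anything falls off the work surface, if the arm or the gripper's body presses on something with over 40 N, if the wrist force passes 120 N, or if a joint passes its speed limit or range.

## Robot

A 6-joint arm with a two-finger parallel gripper is mounted at the origin on a cart in front of the work surface, level with it; the furniture and walls round the work are solid. World frame = base frame: x ahead of the robot, y to its left, z up, the work surface at z = 0. Lengths are in m, angles in rad, forces in N, time in s.
With the tool pointing down it reaches from about 0.35 to 0.725 m from the base axis. Payload 6 kg.
Tool frame: the origin (TCP) lies at the very end of the fingers, on their centre line; the grasp point (between the pads) lies 19 mm behind it; z points along the fingers, y is the line along which they close (so a half turn about z gives the same grasp; the last joint's range is limited). The gripper opens to 85 mm and grips with 20 to 120 N. Pads are 22 mm wide; open, the fingers measure 114 mm over their backs; the gripper's body (76 mm by 85 mm) begins 54 mm behind the grasp point. The pads swing forward as they close: fully open they stand 13 mm farther back than shut.
Start: joints at [-0.843, 0.04, 0.085, 0, -1.615, -0.334], TCP at [0.23, -0.554, 0.205] pointing down, gripper open.
Joint ranges: [-2.56, 2.56], [-1.29, 2.01], [-1.08, 1.49], [-3.29, 1.98], [-2.81, -0.18], [-2.99, 2.99]. Speed limits (rad/s): [2.57, 2.57, 3.01, 3.14, 3.14, 3.14].

## Interface

Orientations are given as a 3x3 rotation matrix whose columns are the frame's x, y, z axes.
In Python, from rig import bot gives the robot as it stands. The module is installed in compiled form; this text tells all that it offers.
- The arm moves only by the shell command python3 -m jog 'ROWS' [OPENING]. ROWS is JSON, a list of rows, each a list of 2 entries, a list of its own where there are three numbers: the shift along the tool's x, y, z scaled (see below), then the turn, a rotation vector about the tool's x, y, z scaled (see below). A call has 1 to 8 rows; each row is the pose to reach, as a shift and turn from the pose commanded when the call began, along the tool's axes at that moment; what a row does not reach only later rows make up. The controller multiplies each number of a shift by 40 cm and each number of a turn by 60 degrees. A row lasts 1/12 s, in which the tool goes at most 41.7 mm and 7.16 degrees, less where a joint would pass 70% of its speed; a pose out of reach is approached as far as the arm can. A call with a number of a shift or a turn outside -1 to 1 is refused whole. A call with a gripper value outside its range is refused whole. OPENING is the closure, from -1 (fully open) to 1 (shut), so that 0 is half open, set as the call begins (- or left out, the last holds). The fingers move at their own pace and stop on an object; the grip force is fixed at half the most. Time passes only in rows, so rows that repeat a pose let the fingers close. It gives the time, the measured TCP pose, the force, the opening and the grip force at its end, in the units of the state.
- bot.sense(): the state, without advancing time (a new reading comes with each control period).
- bot.capture(name): name is "scene" or "side" or "wrist"; returns the picture (480x640x3 uint8, red, green, blue); there is no depth.
- bot.camera_params(name): a dict with "fov_y" (degrees; the focal length in pixels is half the picture's height over the tangent of half this angle, whatever the lens; pixels are square), "cx", "cy" (the principal point, pixels), "T" (4x4, takes a point from camera to world coordinates). Camera axes: x right, y down, z forward; pixel columns grow to the right and rows downward; lengths in m; the calibration is good to about 2 mm. A picture is of the moment at which its call begins: read the wrist's pose just before it. camera_params takes no time and is no camera call; for the wrist camera it gives the pose at the moment of the call.
- bot.hand_in(): hands the job in; it is judged then, once.
The state is a dict: "clock": time; "joint_pos": joint angles; "qvel": joint speeds; "joint_torque": joint torques, N m; "eef_pos": TCP position; "eef_rot": TCP orientation; "wrist_force": force on the tool from outside, world axes, zero at the start; "torque": the same for the moment, N m; "gripper_width": finger opening in m; "grasp_force": force on a finger pad.
Only numpy, scipy, OpenCV 4.12 (cv2) and the standard library are available. Lean on these libraries where they do the work, as an engineer would, in place of code of your own. Each camera call takes 0.05 s, during which the arm holds its last target. There are 200 camera calls.

## Working session

There is one attempt and no reset: what is moved stays moved. The work goes in short steps, Python scripts to look and compute and a shell command to move; the robot and the scene stay as the last step left them, time stands still between calls to the robot, and variables do not carry over. Pictures are saved under pics/ and viewed, at most 10 in all, crops included, and the job is handed in when it is done.

```bash
mkdir -p pics
python3 - <<'E'
from rig import bot
import cv2,numpy as np
np.set_printoptions(precision=4,suppress=True)
for n in ("scene","side"):
    im=bot.capture(n); cv2.imwrite(f"pics/{n}0.png",im[:,:,::-1]); p=bot.camera_params(n); print(n,p["fov_y"],p["cx"],p["cy"]); print(p["T"])
p=bot.camera_params("wrist");print(p["fov_y"],p["cx"],p["cy"]);print(p["T"])
s=bot.sense();print(s["clock"],s["eef_pos"],s["eef_rot"],s["gripper_width"])
E
```

```text
scene 50.92723149659277 324.04591960236405 239.983714281301
[[-0.9047 -0.2157  0.3673  0.2247]
 [-0.4258  0.4298 -0.7962  0.7755]
 [ 0.0139 -0.8768 -0.4807  0.578 ]
 [ 0.      0.      0.      1.    ]]
side 52.359819963329585 324.3743834605358 231.19732484471115
[[ 0.9923 -0.0804  0.0943  0.4916]
 [-0.1238 -0.6192  0.7754 -0.7267]
 [-0.0039 -0.7811 -0.6244  0.6646]
 [ 0.      0.      0.      1.    ]]
58.86824711832814 315.14209244701794 241.9436376857165
[[-0.3841  0.8756  0.2929  0.1545]
 [ 0.9233  0.3633  0.1248 -0.5861]
 [ 0.0029  0.3184 -0.9479  0.3732]
 [ 0.      0.      0.      1.    ]]
0.1 [ 0.2302 -0.5537  0.2039] [[-0.9234 -0.3837 -0.0007]
 [-0.3837  0.9234  0.0014]
 [ 0.0001  0.0016 -1.    ]] 0.08573562907848442
```

View pics/scene0.png

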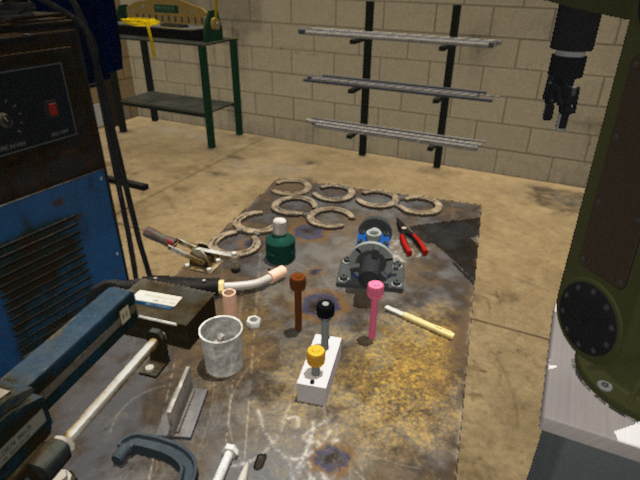

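View pics/side0.png

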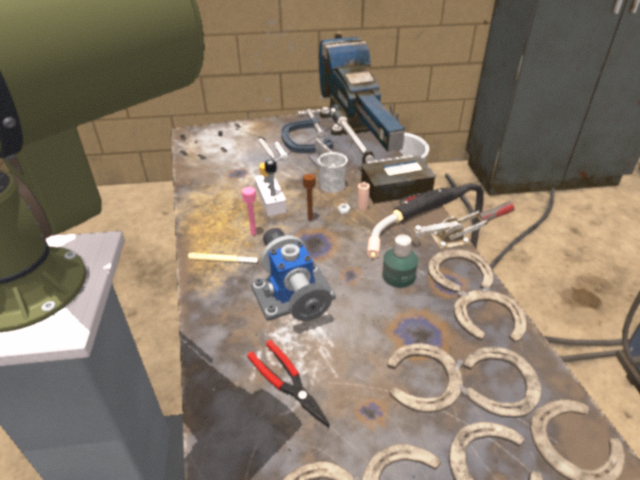

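Scene: black pin head at (325,305), brass head at (316,354), bush top at (375,232). Side: black head at (270,165), bush at (291,250), wheel at (312,303); the brown and pink pins are look-alikes.

```bash
cat > h.py <<'E'
import numpy as np, cv2
from rig import bot
np.set_printoptions(precision=4,suppress=True)
def ray(n,u,v,p=None):
    p=p or bot.camera_params(n); f=240/np.tan(np.radians(p["fov_y"])/2)
    d=np.array([(u-p["cx"])/f,(v-p["cy"])/f,1]); T=np.array(p["T"]); return T[:3,3],T[:3,:3]@d
def onz(n,u,v,z,p=None):
    o,d=ray(n,u,v,p); return o+d*(z-o[2])/d[2]
def tri(a,b):
    (o,d),(q,e)=ray("scene",*a),ray("side",*b)
    s=np.linalg.lstsq(np.c_[d,-e],q-o,rcond=None)[0]; A=o+s[0]*d;B=q+s[1]*e
    return (A+B)/2,np.linalg.norm(A-B)
def proj(n,X,p=None):
    p=p or bot.camera_params(n); f=240/np.tan(np.radians(p["fov_y"])/2)
    c=np.linalg.inv(p["T"])@np.r_[X,1]; return np.array([f*c[0]/c[2]+p["cx"],f*c[1]/c[2]+p["cy"]])
E
python3 - <<'E'
from h import *
for k,a,b in [("bush",(375,231),(291,250)),("pinhead",(325,305),(270,165)),("brass",(316,354),(264,170)),("pink",(375,286),(249,193)),("brown",(298,281),(310,180)),("tincap",(279,224),(403,242)),]: print(k,*tri(a,b))
for u,v in ((375,231),(291,250)): print(onz("scene" if u==375 else "side",u,v,.107))
print(onz("side",312,303,.062),onz("scene",325,305,.109),onz("side",270,165,.109))
im=np.hstack([cv2.resize(bot.capture("scene")[190:310,290:430],(420,360),interpolation=2),cv2.resize(bot.capture("side")[145:335,220:340],(378,600),interpolation=2)[:360]]) if 0 else None
a=cv2.resize(bot.capture("scene")[190:410,280:420],(380,597),interpolation=2);b=cv2.resize(bot.capture("side")[145:335,220:350],(410,599),interpolation=2)
o=np.zeros((600,790,3),np.uint8);o[:597,:380]=a;o[:599,380:]=b;cv2.imwrite("pics/crop.png",o[:,:,::-1])
E
```

```text
bush [ 0.5097 -0.0819  0.1088] 0.003680506494486079
pinhead [0.4867 0.1986 0.1159] 0.0015063897422648723
brass [0.4723 0.2572 0.0692] 0.00318579169498966
pink [0.4395 0.1052 0.1093] 0.0003759275845660542
brown [0.5658 0.1426 0.1051] 0.003354950733152367
tincap [ 0.7179 -0.0599  0.0867] 0.0014609293144817496
[ 0.5088 -0.0848  0.107 ]
[ 0.5115 -0.0789  0.107 ]
[ 0.5383 -0.1662  0.062 ] [0.4914 0.1898 0.109 ] [0.4859 0.2098 0.109 ]
```

View pics/crop.png

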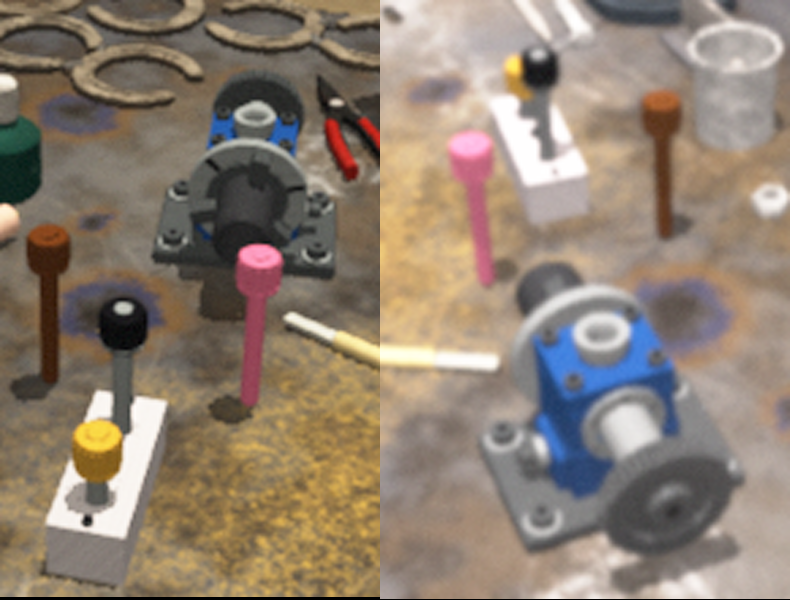

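Crop: fixture with chuck toward the stand (+y) and wheel toward the side camera (-y), yaw about 18°; black pin in the far-left hole of the stand, brass in the other.

```bash
cat >> h.py <<'E'
from scipy.spatial.transform import Rotation as Ro
def down(az):  # tool z down, tool y at azimuth az (deg)
    a=np.radians(az); y=np.array([np.cos(a),np.sin(a),0]); z=np.array([0,0,-1.]); return np.c_[np.cross(y,z),y,z]
def go(X,R,frac=1.):
    s=bot.sense(); R0=np.array(s["eef_rot"]); d=(np.array(X)-s["eef_pos"])
    w=Ro.from_matrix(R0.T@R).as_rotvec()
    print("shift",np.round(R0.T@d*frac/.4,4).tolist(),"turn",np.round(w*frac/np.radians(60),4).tolist(),"rows",np.linalg.norm(d)*frac/.0417,np.degrees(np.linalg.norm(w))*frac/7.16)
E
python3 - <<'E'
from h import *
go([.487,.199,.25],down(194),1/3)
E
```

```text
shift [-0.4384, 0.4973, -0.0377] turn [0.0003, 0.0002, -0.4524] rows 6.369127799801835 3.791289315667711
```

```bash
python3 -m jog '[[[-0.438,0.497,-0.04],[0,0,-0.45]],[[-0.438,0.497,-0.04],[0,0,-0.45]],[[-0.438,0.497,-0.04],[0,0,-0.45]],[[-0.438,0.497,-0.04],[0,0,-0.45]],[[-0.438,0.497,-0.04],[0,0,-0.45]],[[-0.438,0.497,-0.04],[0,0,-0.45]],[[-0.438,0.497,-0.04],[0,0,-0.45]]]' -1
python3 -c "
from h import *
go([.487,.199,.25],down(194),1/2)"
```

```text
clock: 0.78
eef_pos: [0.3168, -0.3, 0.2215]
eef_rot: [[-0.646, -0.763, 0.002], [-0.763, 0.646, 0.0], [-0.002, -0.002, -1.0]]
wrist_force: [0.0, -1.0, -0.0]
gripper_width: 0.0853
grasp_force: 0.0
shift [-0.6135, 0.2407, -0.035] turn [-0.0012, 0.0003, -0.4522] rows 6.331030960127899 3.789753752826088
```

```bash
python3 -m jog '[[[-0.61,0.24,-0.04],[0,0,-0.45]],[[-0.61,0.24,-0.04],[0,0,-0.45]],[[-0.61,0.24,-0.04],[0,0,-0.45]],[[-0.61,0.24,-0.04],[0,0,-0.45]],[[-0.61,0.24,-0.04],[0,0,-0.45]],[[-0.61,0.24,-0.04],[0,0,-0.45]],[[-0.61,0.24,-0.04],[0,0,-0.45]]]' -1
python3 -c "
from h import *
im=bot.capture('wrist');cv2.imwrite('pics/w_mid.png',im[:,:,::-1]);p=bot.camera_params('wrist');np.save('w_mid.npy',np.r_[p['T'].ravel(),p['fov_y'],p['cx'],p['cy']])
go([.487,.199,.25],down(194))"
```

```text
clock: 1.37
eef_pos: [0.4017, -0.051, 0.2366]
eef_rot: [[-0.228, -0.974, 0.0], [-0.974, 0.228, 0.001], [-0.001, 0.0, -1.0]]
wrist_force: [0.4, -0.4, 0.0]
gripper_width: 0.0856
grasp_force: 0.0
shift [-0.6574, -0.0651, -0.0333] turn [0.0003, 0.0011, -0.4524] rows 6.344700732254239 3.791023999703814
```

```bash
python3 -m jog '[[[-0.657,-0.065,-0.033],[0,0,-0.452]],[[-0.657,-0.065,-0.033],[0,0,-0.452]],[[-0.657,-0.065,-0.033],[0,0,-0.452]],[[-0.657,-0.065,-0.033],[0,0,-0.452]],[[-0.657,-0.065,-0.033],[0,0,-0.452]],[[-0.657,-0.065,-0.033],[0,0,-0.452]],[[-0.657,-0.065,-0.033],[0,0,-0.452]],[[-0.657,-0.065,-0.033],[0,0,-0.452]]]' -1
python3 -c "
from h import *
p=bot.camera_params('wrist');im=bot.capture('wrist');cv2.imwrite('pics/w1.png',im[:,:,::-1]);np.save('w1.npy',np.r_[p['T'].ravel(),p['fov_y'],p['cx'],p['cy']])
print(proj('wrist',[.487,.199,.121]),proj('wrist',[.472,.257,.08]))"
```

```text
clock: 2.08
eef_pos: [0.4875, 0.1969, 0.2481]
eef_rot: [[0.239, -0.971, -0.003], [-0.971, -0.239, -0.002], [0.001, 0.003, -1.0]]
wrist_force: [0.2, -0.5, -0.1]
gripper_width: 0.0853
grasp_force: 0.0
[313.3725 223.7312] [314.324  277.2015]
```

View pics/w1.png

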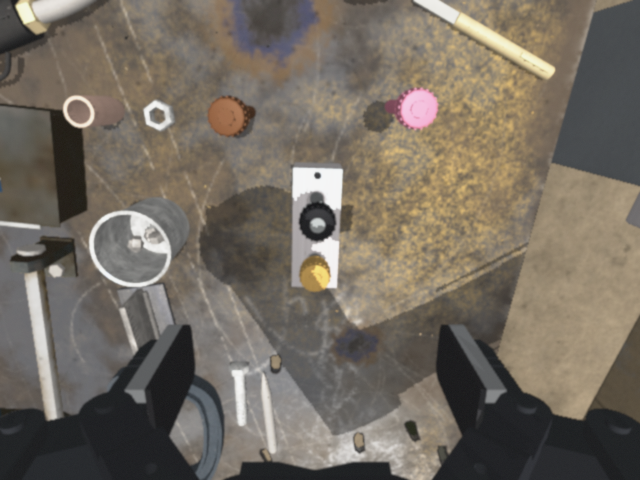

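Wrist view: black head top at about (318,222), brass head at (315,272), stand aligned with the tool.

```bash
python3 -c "
from h import *
P=onz('wrist',317.5,222,.121);print(P)
go([P[0],P[1],.092],down(194))"
```

```text
[0.4844 0.197  0.121 ]
shift [-0.0062, 0.0051, 0.3919] turn [0.0023, -0.001, -0.0037] rows 3.7597817824246818 0.037244494546808546
```

```bash
python3 -m jog '[[[-0.006,0.005,0.1],[0,0,-0.003]],[[-0.006,0.005,0.2],[0,0,-0.003]],[[-0.006,0.005,0.3],[0,0,-0.003]],[[-0.006,0.005,0.392],[0,0,-0.003]],[[-0.006,0.005,0.392],[0,0,-0.003]],[[-0.006,0.005,0.392],[0,0,-0.003]]]' -1
python3 -m jog '[[[0,0,0],[0,0,0]],[[0,0,0],[0,0,0]],[[0,0,0],[0,0,0]],[[0,0,0],[0,0,0]],[[0,0,0],[0,0,0]],[[0,0,0],[0,0,0]],[[0,0,0],[0,0,0]]]' 1
```

```text
clock: 2.63
eef_pos: [0.4842, 0.1945, 0.0929]
eef_rot: [[0.239, -0.971, -0.002], [-0.971, -0.239, -0.002], [0.002, 0.002, -1.0]]
wrist_force: [0.3, -0.1, 1.4]
gripper_width: 0.0855
grasp_force: 0.0
clock: 3.22
eef_pos: [0.4863, 0.1968, 0.0952]
eef_rot: [[0.24, -0.971, 0.004], [-0.971, -0.24, 0.002], [-0.001, -0.004, -1.0]]
wrist_force: [3.0, 1.3, 3.4]
gripper_width: 0.001
grasp_force: 1.8
```

```bash
python3 -c "
from h import *
a=bot.capture('wrist');b=bot.capture('side')[110:290,180:420];c=bot.capture('scene')[190:430,220:440]
o=np.zeros((600,800,3),np.uint8);o[:300,:400]=cv2.resize(a,(400,300));o[300:600,:400]=cv2.resize(b,(400,300),interpolation=2);o[:436,400:]=cv2.resize(c,(400,436),interpolation=2)
cv2.imwrite('pics/g1.png',o[:,:,::-1])"
```

```text
(no output)
```

View pics/g1.png

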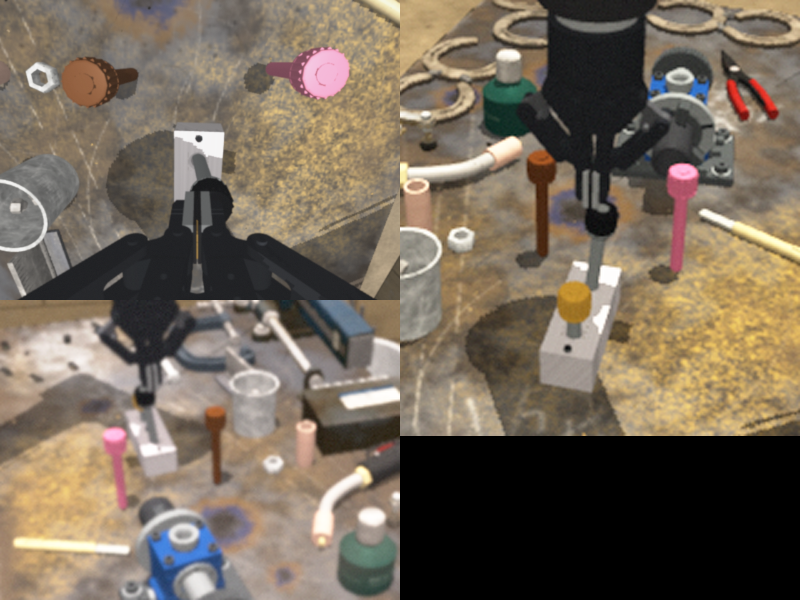

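```bash
python3 -c "
from h import *
s=bot.sense();X=np.array(s['eef_pos']);R=np.array(s['eef_rot'])
print(X,s['gripper_width'],s['wrist_force'])
for n in ('wrist','scene','side'): print(n,proj(n,X),proj(n,X-R[:,2]*.019))
for z in (.10,.11,.12): print(onz('wrist',339,315,z))
im=bot.capture('wrist')[180:420,180:480];cv2.imwrite('pics/g2.png',cv2.resize(im,(750,600),interpolation=2)[:,:,::-1])
"
```

```text
[0.4863 0.1968 0.0951] 5.913056721503378e-05 [3.0279 0.3231 6.4179]
wrist [314.4929 296.9724] [314.4802 318.1749]
scene [325.9488 315.4471] [326.1956 305.5678]
side [270.8821 173.5124] [270.2136 166.0367]
[0.4745 0.2002 0.1   ]
[0.4764 0.1951 0.11  ]
[0.4783 0.19   0.12  ]
```

View pics/g2.png

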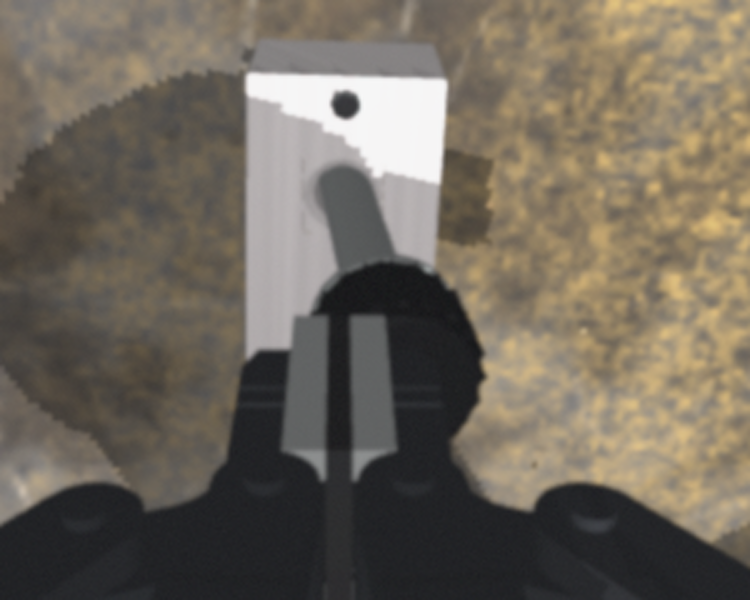

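```bash
python3 -c "
from h import *
print(onz('wrist',318,256,.036))
p=bot.camera_params('wrist');T=p['T'];s=bot.sense();R=np.array(s['eef_rot']);print(R.T@(T[:3,3]-s['eef_pos']),R.T@T[:3,:3])
a=np.load('w1.npy');q=dict(T=a[:16].reshape(4,4),fov_y=a[16],cx=a[17],cy=a[18])
for v,z in ((198,.036),(222,.121),(287,.036),(165,.036)): print(v,onz('wrist',317,v,z,q))
"
```

```text
[0.4839 0.1993 0.036 ]
[ 0.0828  0.     -0.1693] [[ 0.0004 -0.9473 -0.3205]
 [ 1.      0.      0.0012]
 [-0.0011 -0.3205  0.9473]]
198 [0.4839 0.1997 0.036 ]
222 [0.4849 0.1985 0.121 ]
287 [0.4624 0.2862 0.036 ]
165 [0.4911 0.1706 0.036 ]
```

The closed pads seem to rest on or beside the head, and the pin is tilted. I'll open, rise and re-check the geometry.

```bash
python3 -m jog '[[[0,0,0],[0,0,0]],[[0,0,0],[0,0,0]],[[0,0,0],[0,0,0]],[[0,0,0],[0,0,0]],[[0,0,0],[0,0,0]],[[0,0,0],[0,0,0]]]' -1
python3 -m jog '[[[0,0,-0.1],[0,0,0]],[[0,0,-0.2],[0,0,0]],[[0,0,-0.2],[0,0,0]],[[0,0,-0.2],[0,0,0]]]' 0.4
python3 -c "
from h import *
s=bot.sense();X=np.array(s['eef_pos']);R=np.array(s['eef_rot']);w=s['gripper_width']
print(w)
for x in (0,.011):
  for z in (0,-.019): print(x,z,proj('wrist',X+R@[x,w/2,z]),proj('wrist',X+R@[x,-w/2,z]))
p=bot.camera_params('wrist');im=bot.capture('wrist');cv2.imwrite('pics/w2.png',im[:,:,::-1]);np.save('w2.npy',np.r_[p['T'].ravel(),p['fov_y'],p['cx'],p['cy']])"
```

```text
clock: 3.92
eef_pos: [0.4844, 0.196, 0.0925]
eef_rot: [[0.24, -0.971, -0.001], [-0.971, -0.24, -0.001], [0.0, 0.001, -1.0]]
wrist_force: [-0.3, 0.7, -0.3]
gripper_width: 0.0724
grasp_force: 0.0
clock: 4.25
eef_pos: [0.4858, 0.1969, 0.176]
eef_rot: [[0.24, -0.971, 0.004], [-0.971, -0.24, 0.003], [-0.002, -0.005, -1.0]]
wrist_force: [-0.9, 0.6, -1.9]
gripper_width: 0.0272
grasp_force: 0.0
0.02721251495432799
0 0 [345.5504 296.9515] [283.612  296.9589]
0 -0.019 [348.8446 318.1485] [280.305  318.1608]
0.011 0 [346.1457 273.8387] [283.0163 273.8421]
0.011 -0.019 [349.5748 292.9721] [279.574  292.9797]
```

View pics/w2.png

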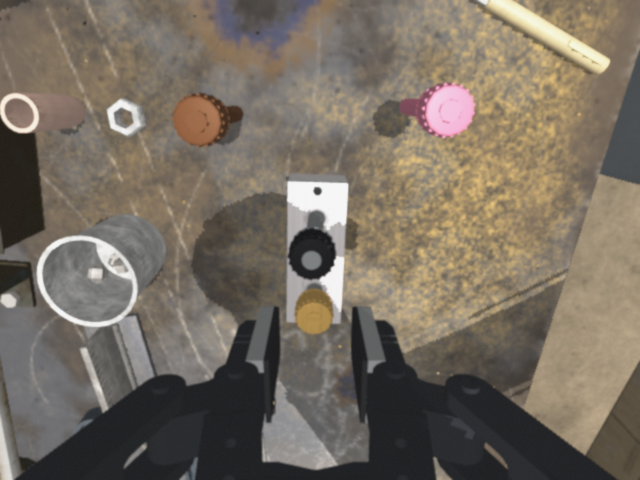

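The fingertips appear at v≈307 (scale 2.76 px/mm), about 28 mm behind the reported TCP. So the pads really closed on top of the head, and I need to go about 28 mm deeper. The pin still stands, with its head at (312,253).

```bash
python3 -c "
from h import *
print(onz('wrist',312,251,.121))
go([.4845,.1985,.064],down(194))"
```

```text
[0.4869 0.1947 0.121 ]
shift [-0.0046, 0.0001, 0.2742] turn [-0.0009, 0.0012, -0.0023] rows 2.6307858647232374 0.02292003561013675
```

```bash
python3 -m jog '[[[0,0,0],[0,0,0]],[[0,0,0],[0,0,0]],[[0,0,0],[0,0,0]],[[0,0,0.08],[0,0,0]],[[0,0,0.15],[0,0,0]],[[0,0,0.21],[0,0,0]],[[0,0,0.21],[0,0,0]]]' -1
python3 -m jog '[[[0,0,0.02],[0,0,0]],[[0,0,0.045],[0,0,0]],[[0,0,0.07],[0,0,0]],[[0,0,0.07],[0,0,0]]]' -1
```

```text
clock: 4.88
eef_pos: [0.4817, 0.1945, 0.0827]
eef_rot: [[0.239, -0.971, -0.009], [-0.971, -0.239, -0.005], [0.003, 0.01, -1.0]]
wrist_force: [0.5, 0.1, -0.3]
gripper_width: 0.0855
grasp_force: 0.0
clock: 5.22
eef_pos: [0.484, 0.1959, 0.0595]
eef_rot: [[0.239, -0.971, -0.002], [-0.971, -0.239, -0.001], [0.0, 0.002, -1.0]]
wrist_force: [0.4, 0.6, -0.6]
gripper_width: 0.0855
grasp_force: 0.0
```

```bash
python3 -m jog '[[[0,0,0],[0,0,0]],[[0,0,0],[0,0,0]],[[0,0,0],[0,0,0]],[[0,0,0],[0,0,0]],[[0,0,0],[0,0,0]],[[0,0,0],[0,0,0]],[[0,0,0],[0,0,0]]]' 1
```

```text
clock: 5.8
eef_pos: [0.4851, 0.1963, 0.0619]
eef_rot: [[0.24, -0.971, 0.001], [-0.971, -0.24, 0.0], [-0.0, -0.001, -1.0]]
wrist_force: [-0.4, 0.3, 2.6]
gripper_width: 0.0242
grasp_force: 58.6
```

Gripped (58 N). Lift and carry toward the fixture, stopping short at +y to look.

```bash
python3 -m jog '[[[0,0,-0.07],[0,0,0]],[[0,0,-0.16],[0,0,0]],[[0,0,-0.25],[0,0,0]],[[0,0,-0.34],[0,0,0]],[[0,0,-0.42],[0,0,0]],[[0,0,-0.46],[0,0,0]],[[0,0,-0.46],[0,0,0]]]'
python3 -c "
from h import *
go([.492,-.02,.25],down(108),.5)"
```

```text
clock: 6.38
eef_pos: [0.4861, 0.1966, 0.2499]
eef_rot: [[0.239, -0.971, 0.006], [-0.971, -0.239, 0.004], [-0.002, -0.007, -1.0]]
wrist_force: [-0.0, 0.2, -0.8]
gripper_width: 0.0243
grasp_force: 60.3
shift [0.2647, 0.0576, -0.0011] turn [-0.0017, 0.0032, 0.7154] rows 2.598286747112501 5.99517911538718
```

```bash
python3 -m jog '[[[0.06,0.01,0],[0,0,0.11]],[[0.12,0.02,0],[0,0,0.22]],[[0.19,0.04,0],[0,0,0.34]],[[0.264,0.057,0],[0,0,0.46]],[[0.264,0.057,0],[0,0,0.58]],[[0.264,0.057,0],[0,0,0.69]],[[0.264,0.057,0],[0,0,0.715]],[[0.264,0.057,0],[0,0,0.715]]]'
python3 -c "
from h import *
go([.492,-.02,.25],down(108))"
```

```text
clock: 7.05
eef_pos: [0.4875, 0.088, 0.2437]
eef_rot: [[-0.487, -0.874, -0.002], [-0.874, 0.487, -0.0], [0.001, 0.002, -1.0]]
wrist_force: [-0.8, 0.6, -0.4]
gripper_width: 0.0246
grasp_force: 60.3
shift [0.2304, -0.1411, -0.0157] turn [0.001, -0.0018, 0.7148] rows 2.5955141748636508 5.989889772623043
```

```bash
python3 -m jog '[[[0.06,-0.04,0],[0,0,0.11]],[[0.12,-0.08,-0.01],[0,0,0.22]],[[0.18,-0.11,-0.015],[0,0,0.34]],[[0.23,-0.141,-0.015],[0,0,0.46]],[[0.23,-0.141,-0.015],[0,0,0.58]],[[0.23,-0.141,-0.015],[0,0,0.69]],[[0.23,-0.141,-0.015],[0,0,0.715]],[[0.23,-0.141,-0.015],[0,0,0.715]]]'
python3 -c "
from h import *
p=bot.camera_params('wrist');im=bot.capture('wrist');cv2.imwrite('pics/w3.png',im[:,:,::-1]);np.save('w3.npy',np.r_[p['T'].ravel(),p['fov_y'],p['cx'],p['cy']])
print(proj('wrist',[.51,-.082,.107]))"
```

```text
clock: 7.72
eef_pos: [0.4923, -0.0196, 0.2501]
eef_rot: [[-0.951, -0.31, -0.002], [-0.31, 0.951, 0.0], [0.002, 0.001, -1.0]]
wrist_force: [0.3, 0.4, -1.1]
gripper_width: 0.0244
grasp_force: 60.3
[229.506  210.2659]
```

View pics/w3.png

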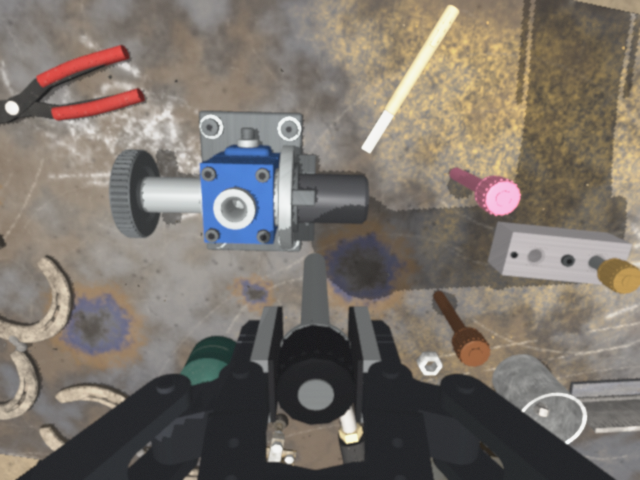

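Wrist view: bush top at (236,207), hole slightly right of it at (237,208); wheel at (135,193), housing bolts at (209,174), (263,175), (212,236) and (265,237). The pin hangs with its head top at (316,393) and tip at about (315,258).

```bash
python3 -c "
from h import *
a=np.load('w3.npy');q=dict(T=a[:16].reshape(4,4),fov_y=a[16],cx=a[17],cy=a[18])
B=onz('wrist',236,207.5,.107,q);print('bush',B)
for A,C,z in (((209,174),(263,175),.095),((212,236),(265,237),.095),((211,126),(289,127),.016)):
  d=onz('wrist',*C,z,q)-onz('wrist',*A,z,q);print(np.degrees(np.arctan2(d[1],d[0])),np.linalg.norm(d[:2]))
m=np.mean([onz('wrist',u,v,.095,q) for u,v in ((209,174),(263,175),(212,236),(265,237))],0);print('boltmean',m)
s=bot.sense();X=np.array(s['eef_pos']);R=np.array(s['eef_rot'])
for u,v,zt in ((316,393,-.059),(315,256,.056)):
  print('tool xy',R.T@(onz('wrist',u,v,X[2]-zt,q)-X))
print(onz('wrist',150,193,.098,q),onz('wrist',122,193,.098,q))
im=cv2.cvtColor(cv2.imread('pics/w3.png'),6)
g=im[180:235,205:270];c=cv2.HoughCircles(cv2.resize(g,None,fx=4,fy=4,interpolation=2),cv2.HOUGH_GRADIENT,1,20,param1=100,param2=25,minRadius=20,maxRadius=110)
print(c[0][:6]/4+[205,180,0] if c is not None else None)
"
```

```text
bush [ 0.5062 -0.078   0.107 ]
107.02185788687258 0.04119078432475227
106.9339830370738 0.04238831112497596
107.38583238234025 0.07146076553374736
boltmean [ 0.5084 -0.0785  0.095 ]
tool xy [-0.0041 -0.0002 -0.059 ]
tool xy [-0.0016 -0.0004  0.056 ]
[ 0.5182 -0.1445  0.098 ] [ 0.5249 -0.1649  0.098 ]
[[234.625 208.125  21.325]
 [232.125 212.625  16.1  ]
 [237.125 213.875  15.475]
 [227.375 209.875  14.25 ]
 [230.875 204.125   7.675]
 [239.875 206.875   6.6  ]]
```

```bash
python3 -c "
from h import *
go([.506,-.080,.178],down(107))"
```

```text
shift [0.0146, -0.1543, 0.1806] turn [0.0004, -0.0013, 0.0198] rows 2.2827798480582286 0.16593775433313135
```

```bash
python3 -m jog '[[[0,-0.05,0],[0,0,0.02]],[[0.01,-0.1,0],[0,0,0.02]],[[0.015,-0.154,0],[0,0,0.02]],[[0.015,-0.154,0.06],[0,0,0.02]],[[0.015,-0.154,0.12],[0,0,0.02]],[[0.015,-0.154,0.18],[0,0,0.02]],[[0.015,-0.154,0.18],[0,0,0.02]],[[0.015,-0.154,0.18],[0,0,0.02]]]'
python3 -c "
from h import *
p=bot.camera_params('wrist');im=bot.capture('wrist');s=bot.sense();X=np.array(s['eef_pos']);print(proj('wrist',X+np.array(s['eef_rot'])@[-.002,0,.056]),proj('wrist',[.508,-.0795,.107]))
np.save('w4.npy',np.r_[p['T'].ravel(),p['fov_y'],p['cx'],p['cy']])
cv2.imwrite('pics/w4.png',cv2.resize(im[130:330,210:430],(660,600),interpolation=2)[:,:,::-1])
go([.506,-.08,.155],down(107))"
```

```text
clock: 8.43
eef_pos: [0.5053, -0.0801, 0.1782]
eef_rot: [[-0.956, -0.292, -0.003], [-0.292, 0.956, -0.001], [0.003, 0.0, -1.0]]
wrist_force: [0.1, 0.1, 0.3]
gripper_width: 0.0242
grasp_force: 60.3
[315.5674 256.3136] [315.892  246.2745]
shift [0.0003, 0.0007, 0.0629] turn [-0.0009, 0.0001, -0.001] rows 0.6031815479778359 0.010989222111795155
```

View pics/w4.png

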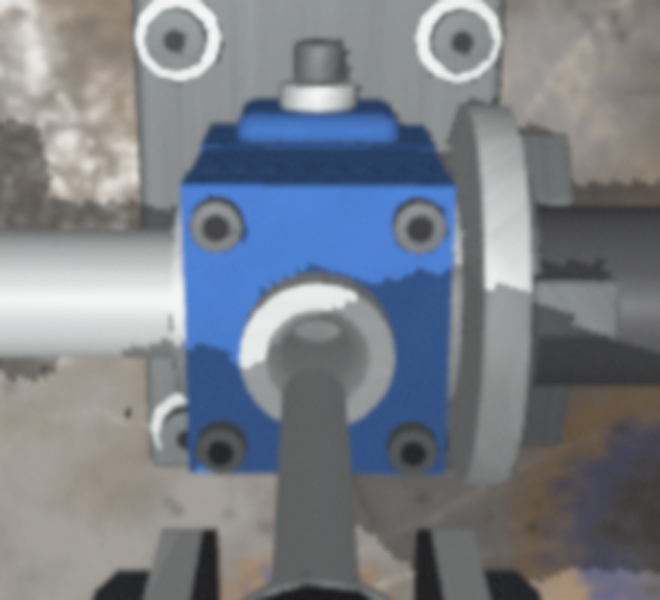

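Bush centre at full-frame (316.3,246.7), as predicted; pin tip directly above the cone, within 2 mm. Descend gently.

```bash
python3 -m jog '[[[0.002,0,0.02],[0,0,0]],[[0.002,0,0.035],[0,0,0]],[[0.002,0,0.05],[0,0,0]],[[0.002,0,0.06],[0,0,0]],[[0.002,0,0.06],[0,0,0]]]'
```

```text
clock: 8.9
eef_pos: [0.5047, -0.0802, 0.1541]
eef_rot: [[-0.957, -0.29, -0.002], [-0.29, 0.957, 0.0], [0.002, 0.001, -1.0]]
wrist_force: [0.0, 0.4, -0.6]
gripper_width: 0.0245
grasp_force: 60.4
```

```bash
python3 -m jog '[[[0,0,0.006],[0,0,0]],[[0,0,0.012],[0,0,0]],[[0,0,0.018],[0,0,0]],[[0,0,0.018],[0,0,0]]]'
```

```text
clock: 9.23
eef_pos: [0.505, -0.0802, 0.1474]
eef_rot: [[-0.957, -0.29, -0.001], [-0.29, 0.957, 0.0], [0.001, 0.0, -1.0]]
wrist_force: [-1.1, 0.2, -2.6]
gripper_width: 0.0245
grasp_force: 60.3
```

```bash
python3 -m jog '[[[0,0,0.006],[0,0,0]],[[0,0,0.012],[0,0,0]],[[0,0,0.018],[0,0,0]],[[0,0,0.018],[0,0,0]]]'
python3 -m jog '[[[0,0,0.005],[0,0,0]],[[0,0,0.01],[0,0,0]],[[0,0,0.01],[0,0,0]]]'
```

```text
clock: 9.57
eef_pos: [0.505, -0.0802, 0.14]
eef_rot: [[-0.957, -0.29, -0.001], [-0.29, 0.957, 0.0], [0.001, 0.0, -1.0]]
wrist_force: [-0.8, 1.5, -2.0]
gripper_width: 0.0245
grasp_force: 60.4
clock: 9.82
eef_pos: [0.5051, -0.0803, 0.1363]
eef_rot: [[-0.957, -0.29, -0.001], [-0.29, 0.957, 0.0], [0.001, 0.0, -1.0]]
wrist_force: [-1.4, 0.1, -1.7]
gripper_width: 0.0244
grasp_force: 60.4
```

```bash
python3 -m jog '[[[0,0,0],[0,0,0]],[[0,0,0],[0,0,0]],[[0,0,0],[0,0,0]],[[0,0,0],[0,0,0]],[[0,0,0],[0,0,0]]]' -1
python3 -m jog '[[[0,0,-0.05],[0,0,0]],[[0,0,-0.13],[0,0,0]],[[0,0,-0.22],[0,0,0]],[[0,0,-0.28],[0,0,0]],[[0,0,-0.28],[0,0,0]]]'
cat >> h.py <<'E'
bush=np.array([.508,-.0795,.107]);fy=np.array([np.cos(np.radians(107)),np.sin(np.radians(107)),0]);fx=np.array([fy[1],-fy[0],0])
wc=bush-.090*fy; wc[2]=.062
def tilt(deg): return Ro.from_rotvec(np.radians(deg)*fy).as_matrix()@down(107)
E
python3 -c "
from h import *
from h import *
print(wc)
R=tilt(-40);print(R)
go(wc-.13*R[:,2],R)
p=bot.camera_params('wrist');im=bot.capture('wrist');np.save('w5.npy',np.r_[p['T'].ravel(),p['fov_y'],p['cx'],p['cy']]);cv2.imwrite('pics/w5.png',im[:,:,::-1])
print(proj('wrist',bush+[0,0,.085]))
im2=bot.capture('side');cv2.imwrite('pics/s5.png',im2[:,:,::-1]);print(proj('side',bush+[0,0,.073]))
f=240/np.tan(np.radians(p['fov_y'])/2)
g=cv2.medianBlur(cv2.cvtColor(im,7),5);c=cv2.HoughCircles(g,cv2.HOUGH_GRADIENT,1,30,param1=80,param2=25,minRadius=25,maxRadius=60);print(c[0][:5])
"
```

```text
clock: 10.23
eef_pos: [0.5054, -0.0804, 0.137]
eef_rot: [[-0.957, -0.29, 0.0], [-0.29, 0.957, 0.0], [-0.0, -0.0, -1.0]]
wrist_force: [-0.0, 0.5, -0.2]
gripper_width: 0.0822
grasp_force: 0.0
clock: 10.65
eef_pos: [0.507, -0.081, 0.2555]
eef_rot: [[-0.957, -0.29, 0.01], [-0.29, 0.957, -0.001], [-0.009, -0.003, -1.0]]
wrist_force: [-0.9, 0.3, 0.3]
gripper_width: 0.0852
grasp_force: 0.0
[ 0.5343 -0.1656  0.062 ]
[[-0.7326 -0.2924  0.6147]
 [-0.224   0.9563  0.1879]
 [-0.6428 -0.     -0.766 ]]
shift [0.207, -0.2219, 0.2337] turn [-0.004, -0.658, -0.0016] rows 3.67436886049057 5.51400291140515
[316.5597 252.6942]
[286.845  216.9444]
[[ 83.5 302.5  51.6]
 [ 43.5 375.5  42.7]
 [170.5 118.5  49.5]
 [278.5 363.5  29. ]
 [353.5 415.5  57.2]]
```

```bash
cat >> h.py <<'E'
def head():  # dark head blob in side view near the bush axis
    im=bot.capture('side'); u,v=proj('side',bush+[0,0,.04]); u0,v0=int(u)-22,int(v)-45
    m=(im[v0:v0+80,u0:u0+44].max(2)<55).astype(np.uint8)
    n,l,st,c=cv2.connectedComponentsWithStats(m); i=[(st[k,4],c[k][0]+u0,c[k][1]+v0) for k in range(1,n) if st[k,4]>15]
    return sorted(i,reverse=True)[:3]
E
python3 -c "
from h import *
print(head())
for h in (.073,.028,.012): print(proj('side',bush+[0,0,h]))
a=cv2.imread('pics/w5.png',0); print(a[200:300:8,280:352:6])
"
```

```text
[(np.int32(166), np.float64(289.0240963855422), np.float64(216.56626506024097))]
[286.845  216.9444]
[288.2127 237.9981]
[288.677 245.146]
[[238 116 115 117 228 219 142 158 228 177 117 101]
 [199 114 112 190 218  99 101  91 108 152  75  75]
 [142 115 116 184 225 105  91  89 113 149  75  76]
 [ 86  74  76  73 141 115  37  59 105  97  75  74]
 [111  71  75  78  27  35  30  29  27  29  65  66]
 [ 84  74  45  31  54  47  39  39  39  31  33  64]
 [121 154 122  37  39  63 138 136  39  37  33  93]
 [147 150 144  35  35 122 136 136  76  34  64  90]
 [137 149 134 140  37  36  41  41  33  38  93  94]
 [144 141 140 136 135 121  73 102 131 117  90  90]
 [134 129 131 129 121 122 137 131 130 127 127  93]
 [128 125 128 128 120  98 101 101 127 127 119 120]
 [125 131 136 137 138 106  86  88 118 123 127 120]]
```

Pin stands in the bush (head where predicted for 61 mm). Go to the wheel approach, tilted back 40°.

```bash
python3 -m jog '[[[0,-0.1,0],[0,-0.1,0]],[[0,-0.2,0],[0,-0.2,0]],[[0.05,-0.222,0],[0,-0.3,0]],[[0.12,-0.222,0.07],[0,-0.42,0]],[[0.18,-0.222,0.15],[0,-0.53,0]],[[0.207,-0.222,0.23],[0,-0.64,0]],[[0.207,-0.222,0.234],[0,-0.658,0]],[[0.207,-0.222,0.234],[0,-0.658,0]]]'
python3 -c "
from h import *
R=tilt(-40);go(wc-.06*R[:,2],R);go(wc,R);print(bot.sense()['joint_pos'])
p=bot.camera_params('wrist');im=bot.capture('wrist')
cv2.imwrite('pics/w6.png',im[:,:,::-1])
for X in (wc,wc+.008*fy+.036*np.array([0,0,1]),wc-.008*fy+.036*np.array([0,0,1])): print(proj('wrist',X))
"
```

```text
clock: 11.47
eef_pos: [0.4485, -0.1899, 0.1499]
eef_rot: [[-0.743, -0.286, 0.605], [-0.218, 0.958, 0.184], [-0.633, 0.005, -0.774]]
wrist_force: [0.5, 0.3, 2.0]
gripper_width: 0.0855
grasp_force: 0.0
shift [-0.0317, -0.0041, 0.1612] turn [-0.0006, -0.0122, -0.0079] rows 1.5760716745985812 0.1219297309265019
shift [-0.0336, -0.004, 0.3112] turn [-0.0006, -0.0122, -0.0079] rows 3.0023465361157236 0.1219297309265019
[-0.3033 -0.7313 -0.6142 -0.4061 -1.1277 -0.9098]
[315.2338 230.9017]
[327.0299 274.8046]
[303.6052 274.889 ]
```

View pics/w6.png

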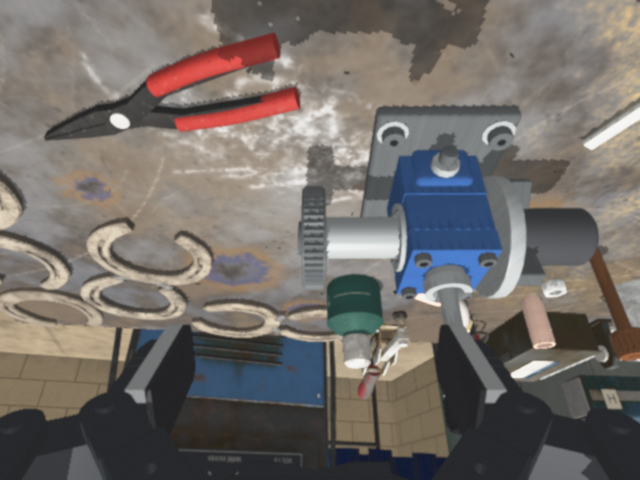

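Wheel at u≈313, v≈236 and pin standing at (455,310), both as predicted; that was the last picture. Advance and pinch.

```bash
python3 -m jog '[[[-0.015,-0.004,0.05],[0,-0.012,-0.008]],[[-0.034,-0.004,0.12],[0,-0.012,-0.008]],[[-0.034,-0.004,0.19],[0,-0.012,-0.008]],[[-0.034,-0.004,0.25],[0,-0.012,-0.008]],[[-0.034,-0.004,0.29],[0,-0.012,-0.008]],[[-0.034,-0.004,0.31],[0,-0.012,-0.008]],[[-0.034,-0.004,0.31],[0,-0.012,-0.008]]]' -0.2
python3 -c "
from h import *
R=tilt(-40);go(wc,R)
s=bot.sense();print(np.array(s['eef_rot']).T@(wc-s['eef_pos']))"
```

```text
clock: 12.1
eef_pos: [0.5393, -0.1634, 0.0677]
eef_rot: [[-0.729, -0.299, 0.615], [-0.232, 0.954, 0.189], [-0.643, -0.005, -0.765]]
wrist_force: [0.4, -0.0, 0.0]
gripper_width: 0.0514
grasp_force: 0.0
shift [0.0196, -0.0013, 0.0023] turn [0.001, 0.0009, 0.0083] rows 0.18932338820189487 0.07056800725677093
[ 0.0078 -0.0005  0.0009]
```

```bash
python3 -m jog '[[[0.01,0,0],[0,0,0]],[[0.019,0,0.003],[0,0,0.004]],[[0.019,0,0.003],[0,0,0.004]],[[0.019,0,0.003],[0,0,0.004]]]' -0.2
python3 -m jog '[[[0,0,0],[0,0,0]],[[0,0,0],[0,0,0]],[[0,0,0],[0,0,0]],[[0,0,0],[0,0,0]],[[0,0,0],[0,0,0]],[[0,0,0],[0,0,0]]]' 1
python3 -c "
from h import *
s=bot.sense();print(np.array(s['eef_rot']).T@(wc-s['eef_pos']),s['torque'],head())"
```

```text
clock: 12.43
eef_pos: [0.533, -0.1669, 0.0634]
eef_rot: [[-0.729, -0.292, 0.619], [-0.225, 0.956, 0.187], [-0.646, -0.003, -0.763]]
wrist_force: [-0.4, -0.1, -0.1]
gripper_width: 0.0519
grasp_force: 0.0
clock: 12.93
eef_pos: [0.5326, -0.1658, 0.0629]
eef_rot: [[-0.73, -0.294, 0.617], [-0.226, 0.956, 0.189], [-0.645, -0.002, -0.764]]
wrist_force: [-8.1, 3.8, 5.2]
gripper_width: 0.0138
grasp_force: 59.0
[-0.0008 -0.0002  0.0018] [0.9732 2.4928 1.2914] [(np.int32(122), np.float64(288.7704918032787), np.float64(217.4344262295082))]
```

```bash
cat > chk.py <<'E'
from h import *
import sys
s=bot.sense();R=np.array(s['eef_rot']);f=R.T@s['wrist_force'];h=head()
t=np.degrees(np.arctan2(-R[:,2]@fx,-R[2,2]))
print('tilt %.1f'%t,'f',f.round(1),'err',(R.T@(wc-s['eef_pos'])*1000).round(1),'head',[(int(a),round(float(v),1)) for a,u,v in h],'w %.4f'%s['gripper_width'],'t %.2f'%s['clock'])
drop=not any(213<v<221 for a,u,v in h)
sys.exit(1 if drop or np.abs(f[0])>float(sys.argv[1]) else 0)
E
python3 chk.py 12; python3 -m jog '[[[0,0,0],[0,0.02,0]],[[0,0,0],[0,0.04,0]],[[0,0,0],[0,0.05,0]],[[0,0,0],[0,0.05,0]]]' >/dev/null; python3 chk.py 12 && python3 -m jog '[[[0,0,0],[0,0.02,0]],[[0,0,0],[0,0.04,0]],[[0,0,0],[0,0.05,0]],[[0,0,0],[0,0.05,0]]]' >/dev/null && python3 chk.py 12
```

```text
tilt -40.2 f [ 0.9  6.3 -8.7] err [-0.7 -0.2  1.8] head [(122, 217.5)] w 0.0140 t 12.98
tilt -37.1 f [  2.9   5.4 -10. ] err [-0.7 -0.3  1.8] head [(122, 218.8), (39, 262.7)] w 0.0140 t 13.37
tilt -34.1 f [ 1.4  6.3 -9.5] err [-0.7 -0.2  1.8] head [(126, 219.1), (43, 261.8)] w 0.0139 t 13.75
```

```bash
sed -i 's/^drop=.*/drop=0/' chk.py
python3 -m jog '[[[0,0,0],[0,0.02,0]],[[0,0,0],[0,0.04,0]],[[0,0,0],[0,0.05,0]],[[0,0,0],[0,0.05,0]]]' >/dev/null; python3 chk.py 7 && python3 -m jog '[[[0,0,0],[0,0.02,0]],[[0,0,0],[0,0.04,0]],[[0,0,0],[0,0.05,0]],[[0,0,0],[0,0.05,0]]]' >/dev/null && python3 chk.py 7 && python3 -m jog '[[[0,0,0],[0,0.02,0]],[[0,0,0],[0,0.04,0]],[[0,0,0],[0,0.05,0]],[[0,0,0],[0,0.05,0]]]' >/dev/null && python3 chk.py 7 && python3 -m jog '[[[0,0,0],[0,0.02,0]],[[0,0,0],[0,0.04,0]],[[0,0,0],[0,0.05,0]],[[0,0,0],[0,0.05,0]]]' >/dev/null && python3 chk.py 7
```

```text
tilt -31.1 f [  1.7   6.9 -10. ] err [-0.7 -0.2  1.8] head [(124, 219.1), (68, 262.4)] w 0.0136 t 14.13
tilt -28.2 f [ 2.   6.9 -9.4] err [-0.7 -0.2  1.8] head [(139, 261.5), (126, 219.0), (17, 235.5)] w 0.0136 t 14.52
tilt -25.2 f [ 2.5  6.8 -9. ] err [-0.7 -0.2  1.8] head [(544, 242.1), (26, 263.3)] w 0.0141 t 14.90
tilt -22.2 f [ 2.1  6.5 -8.8] err [-0.7 -0.2  1.8] head [(755, 244.1), (31, 261.8)] w 0.0143 t 15.28
```

```bash
cat >> h.py <<'E'
def head():
    im=bot.capture('scene'); r=[]
    for h in (.073,.045,.028,.012):
        u,v=proj('scene',bush+[0,0,h]).round().astype(int); r.append((h,0,im[v-1:v+2,u-3:u+4].mean()))
    return r
E
sed -i 's/(int(a),/(/' chk.py
python3 -m jog '[[[0,0,0],[0,0.02,0]],[[0,0,0],[0,0.04,0]],[[0,0,0],[0,0.05,0]],[[0,0,0],[0,0.05,0]]]' >/dev/null; python3 chk.py 7 && python3 -m jog '[[[0,0,0],[0,0.02,0]],[[0,0,0],[0,0.04,0]],[[0,0,0],[0,0.05,0]],[[0,0,0],[0,0.05,0]]]' >/dev/null && python3 chk.py 7 && python3 -m jog '[[[0,0,0],[0,0.02,0]],[[0,0,0],[0,0.04,0]],[[0,0,0],[0,0.05,0]],[[0,0,0],[0,0.05,0]]]' >/dev/null && python3 chk.py 7 && python3 -m jog '[[[0,0,0],[0,0.02,0]],[[0,0,0],[0,0.04,0]],[[0,0,0],[0,0.05,0]],[[0,0,0],[0,0.05,0]]]' >/dev/null && python3 chk.py 7
```

```text
tilt -19.2 f [ 1.7  5.5 -8.5] err [-0.7 -0.2  1.8] head [13.3, 94.5, 81.1, 84.5] w 0.0142 t 15.67
tilt -16.2 f [ 2.8  6.5 -8.3] err [-0.7 -0.2  1.8] head [13.5, 93.3, 81.4, 83.6] w 0.0143 t 16.05
tilt -13.2 f [ 1.4  7.1 -8.5] err [-0.7 -0.1  1.8] head [13.7, 93.6, 80.6, 84.2] w 0.0136 t 16.43
tilt -10.2 f [ 1.8  6.2 -8.5] err [-0.7 -0.1  1.8] head [13.3, 93.3, 81.1, 84.4] w 0.0139 t 16.82
```

```bash
sed -i 's/^drop=.*/drop=h[2][2]<60/' chk.py
python3 -m jog '[[[0,0,0],[0,0.02,0]],[[0,0,0],[0,0.04,0]],[[0,0,0],[0,0.05,0]],[[0,0,0],[0,0.05,0]]]' >/dev/null; python3 chk.py 7 && python3 -m jog '[[[0,0,0],[0,0.02,0]],[[0,0,0],[0,0.04,0]],[[0,0,0],[0,0.05,0]],[[0,0,0],[0,0.05,0]]]' >/dev/null && python3 chk.py 7 && python3 -m jog '[[[0,0,0],[0,0.02,0]],[[0,0,0],[0,0.04,0]],[[0,0,0],[0,0.05,0]],[[0,0,0],[0,0.05,0]]]' >/dev/null && python3 chk.py 7 && python3 -m jog '[[[0,0,0],[0,0.02,0]],[[0,0,0],[0,0.04,0]],[[0,0,0],[0,0.05,0]],[[0,0,0],[0,0.05,0]]]' >/dev/null && python3 chk.py 7 && python3 -m jog '[[[0,0,0],[0,0.02,0]],[[0,0,0],[0,0.04,0]],[[0,0,0],[0,0.05,0]],[[0,0,0],[0,0.05,0]]]' >/dev/null && python3 chk.py 7 && python3 -m jog '[[[0,0,0],[0,0.02,0]],[[0,0,0],[0,0.04,0]],[[0,0,0],[0,0.05,0]],[[0,0,0],[0,0.05,0]]]' >/dev/null && python3 chk.py 7
```

```text
tilt -7.2 f [ 2.2  5.8 -7.2] err [-0.8 -0.1  1.8] head [14.4, 93.2, 81.8, 84.1] w 0.0144 t 17.20
tilt -4.2 f [ 2.8  5.7 -7.9] err [-0.8 -0.1  1.8] head [14.5, 92.0, 87.0, 84.8] w 0.0140 t 17.58
tilt -1.2 f [ 1.9  5.7 -7.5] err [-0.7 -0.1  1.8] head [14.7, 87.0, 90.8, 85.2] w 0.0142 t 17.97
tilt 1.8 f [ 2.3  5.6 -7.5] err [-0.8 -0.1  1.8] head [14.1, 78.0, 86.1, 84.4] w 0.0138 t 18.35
tilt 4.8 f [ 2.3  6.2 -6.7] err [-0.8 -0.1  1.8] head [13.3, 79.1, 81.4, 85.3] w 0.0136 t 18.73
tilt 7.8 f [ 1.4  6.6 -8. ] err [-0.8 -0.1  1.8] head [12.9, 79.1, 80.8, 87.7] w 0.0135 t 19.12
```

```bash
python3 -m jog '[[[0,0,0],[0,0.02,0]],[[0,0,0],[0,0.04,0]],[[0,0,0],[0,0.05,0]],[[0,0,0],[0,0.05,0]]]' >/dev/null; python3 chk.py 7 && python3 -m jog '[[[0,0,0],[0,0.02,0]],[[0,0,0],[0,0.04,0]],[[0,0,0],[0,0.05,0]],[[0,0,0],[0,0.05,0]]]' >/dev/null && python3 chk.py 7 && python3 -m jog '[[[0,0,0],[0,0.02,0]],[[0,0,0],[0,0.04,0]],[[0,0,0],[0,0.05,0]],[[0,0,0],[0,0.05,0]]]' >/dev/null && python3 chk.py 7 && python3 -m jog '[[[0,0,0],[0,0.02,0]],[[0,0,0],[0,0.04,0]],[[0,0,0],[0,0.05,0]],[[0,0,0],[0,0.05,0]]]' >/dev/null && python3 chk.py 7 && python3 -m jog '[[[0,0,0],[0,0.02,0]],[[0,0,0],[0,0.04,0]],[[0,0,0],[0,0.05,0]],[[0,0,0],[0,0.05,0]]]' >/dev/null && python3 chk.py 7 && python3 -m jog '[[[0,0,0],[0,0.02,0]],[[0,0,0],[0,0.04,0]],[[0,0,0],[0,0.05,0]],[[0,0,0],[0,0.05,0]]]' >/dev/null && python3 chk.py 7; python3 -c "
from h import *
print(bot.sense()['joint_pos'])"
```

```text
tilt 10.7 f [ 1.3  5.  -8.1] err [-0.9 -0.   1.8] head [13.9, 78.9, 80.3, 88.4] w 0.0137 t 19.50
tilt 13.7 f [ 1.4  5.7 -8.8] err [-0.8 -0.1  1.8] head [14.4, 83.2, 82.1, 88.4] w 0.0139 t 19.88
tilt 16.7 f [ 1.2  4.8 -8.2] err [-0.9 -0.   1.7] head [14.1, 93.7, 82.0, 88.4] w 0.0137 t 20.27
tilt 19.7 f [ 1.8  5.5 -8.3] err [-0.9 -0.   1.8] head [14.5, 91.8, 84.6, 90.4] w 0.0141 t 20.65
tilt 22.7 f [ 1.9  5.7 -7.7] err [-0.9 -0.   1.7] head [14.2, 86.3, 87.2, 90.4] w 0.0139 t 21.03
tilt 25.7 f [ 0.7  5.3 -7.8] err [-0.9  0.   1.7] head [14.9, 95.5, 94.3, 91.1] w 0.0137 t 21.42
[ 0.116   0.3424  0.0746  0.0829 -1.7434 -1.3927]
```

```bash
python3 -m jog '[[[0,0,0],[0,0.02,0]],[[0,0,0],[0,0.04,0]],[[0,0,0],[0,0.05,0]],[[0,0,0],[0,0.05,0]]]' >/dev/null; python3 chk.py 7 && python3 -m jog '[[[0,0,0],[0,0.02,0]],[[0,0,0],[0,0.04,0]],[[0,0,0],[0,0.05,0]],[[0,0,0],[0,0.05,0]]]' >/dev/null && python3 chk.py 7 && python3 -m jog '[[[0,0,0],[0,0.02,0]],[[0,0,0],[0,0.04,0]],[[0,0,0],[0,0.05,0]],[[0,0,0],[0,0.05,0]]]' >/dev/null && python3 chk.py 7 && python3 -m jog '[[[0,0,0],[0,0.02,0]],[[0,0,0],[0,0.04,0]],[[0,0,0],[0,0.05,0]],[[0,0,0],[0,0.05,0]]]' >/dev/null && python3 chk.py 7 && python3 -m jog '[[[0,0,0],[0,0.02,0]],[[0,0,0],[0,0.04,0]],[[0,0,0],[0,0.05,0]],[[0,0,0],[0,0.05,0]]]' >/dev/null && python3 chk.py 7 && python3 -m jog '[[[0,0,0],[0,0.02,0]],[[0,0,0],[0,0.04,0]],[[0,0,0],[0,0.05,0]],[[0,0,0],[0,0.05,0]]]' >/dev/null && python3 chk.py 7; python3 -c "
from h import *
print(bot.sense()['joint_pos'])"
```

```text
tilt 28.7 f [ 0.3  5.2 -9.3] err [-0.9  0.   1.7] head [26.8, 106.8, 80.3, 92.5] w 0.0135 t 21.80
tilt 31.7 f [  0.4   5.8 -10.7] err [-0.9 -0.   1.7] head [122.2, 111.0, 15.4, 80.5] w 0.0136 t 22.18
[ 0.1245  0.4326  0.1501  0.0974 -1.8325 -1.3984]
```

The pin has dropped in (head now dark at 28 mm above the bush), with no force build-up. Release the wheel and back off.

```bash
python3 -m jog '[[[0,0,0],[0,0,0]],[[0,0,0],[0,0,0]],[[0,0,0],[0,0,0]],[[0,0,0],[0,0,0]]]' -0.2
python3 -m jog '[[[0,0,-0.05],[0,0,0]],[[0,0,-0.12],[0,0,0]],[[0,0,-0.2],[0,0,0]],[[0,0,-0.28],[0,0,0]],[[0,0,-0.35],[0,0,0]],[[0,0,-0.35],[0,0,0]]]'
python3 -c "
from h import *
print(head());go(bush+[0,0,.09],down(107))"
```

```text
clock: 22.57
eef_pos: [0.5326, -0.1666, 0.0618]
eef_rot: [[-0.812, -0.293, -0.504], [-0.248, 0.956, -0.157], [0.528, -0.002, -0.849]]
wrist_force: [0.1, -0.6, -0.5]
gripper_width: 0.0512
grasp_force: 0.0
clock: 23.07
eef_pos: [0.606, -0.1446, 0.1858]
eef_rot: [[-0.817, -0.293, -0.497], [-0.247, 0.956, -0.158], [0.522, -0.006, -0.853]]
wrist_force: [-0.1, -0.5, 1.7]
gripper_width: 0.0512
grasp_force: 0.0
[(0.073, 0, np.float64(116.3015873015873)), (0.045, 0, np.float64(104.58730158730158)), (0.028, 0, np.float64(13.873015873015873)), (0.012, 0, np.float64(75.57142857142857))]
shift [0.1753, 0.2263, 0.0665] turn [-0.0043, -0.5259, -0.0002] rows 2.8195146655248196 4.407543904145014
```

```bash
python3 -m jog '[[[0.02,0.02,0],[0,-0.11,0]],[[0.05,0.06,0.01],[0,-0.22,0]],[[0.09,0.12,0.03],[0,-0.33,0]],[[0.14,0.18,0.05],[0,-0.44,0]],[[0.175,0.226,0.066],[0,-0.526,0]],[[0.175,0.226,0.066],[0,-0.526,0]],[[0.175,0.226,0.066],[0,-0.526,0]]]' 1
python3 -c "
from h import *
go(bush+[0,0,.03],down(107))"
```

```text
clock: 23.7
eef_pos: [0.5042, -0.0796, 0.1975]
eef_rot: [[-0.956, -0.294, 0.003], [-0.294, 0.956, -0.002], [-0.003, -0.003, -1.0]]
wrist_force: [0.9, -0.6, -0.0]
gripper_width: 0.0002
grasp_force: 0.0
shift [-0.0088, -0.0023, 0.1512] turn [-0.0024, 0.0026, 0.0012] rows 1.452714749159035 0.03187646249828348
```

```bash
python3 -m jog '[[[-0.009,-0.002,0.05],[0,0,0]],[[-0.009,-0.002,0.11],[0,0,0]],[[-0.009,-0.002,0.15],[0,0,0]],[[-0.009,-0.002,0.16],[0,0,0]],[[-0.009,-0.002,0.16],[0,0,0]]]'
python3 -m jog '[[[0,0,0.007],[0,0,0]],[[0,0,0.014],[0,0,0]],[[0,0,0.02],[0,0,0]],[[0,0,0.02],[0,0,0]]]'
```

```text
clock: 24.12
eef_pos: [0.5091, -0.0799, 0.1292]
eef_rot: [[-0.956, -0.293, -0.008], [-0.293, 0.956, -0.005], [0.009, -0.002, -1.0]]
wrist_force: [-0.1, -0.2, 0.6]
gripper_width: 0.0
grasp_force: 0.0
clock: 24.45
eef_pos: [0.5102, -0.0795, 0.1235]
eef_rot: [[-0.956, -0.293, -0.003], [-0.293, 0.956, -0.004], [0.004, -0.002, -1.0]]
wrist_force: [0.8, 1.0, -0.7]
gripper_width: -0.0002
grasp_force: 0.0
```

```bash
for i in 1; do python3 -m jog '[[[0.002,0,0.004],[0,0,0]],[[0.004,0,0.008],[0,0,0]],[[0.005,0,0.01],[0,0,0]],[[0.005,0,0.01],[0,0,0]]]'; done | grep -E 'pos|wrist'
python3 -m jog '[[[0,0,0.004],[0,0,0]],[[0,0,0.008],[0,0,0]],[[0,0,0.01],[0,0,0]],[[0,0,0.01],[0,0,0]]]' | grep -E 'pos|wrist'
```

```text
eef_pos: [0.5089, -0.0802, 0.1206]
wrist_force: [1.1, 0.3, 4.9]
eef_pos: [0.5098, -0.0808, 0.1189]
wrist_force: [-0.7, 0.4, 12.0]
```

```bash
python3 -m jog '[[[0,0,0.003],[0,0,0]],[[0,0,0.006],[0,0,0]],[[0,0,0.006],[0,0,0]]]' | grep -E 'pos|wrist'
python3 -m jog '[[[0,0,0.004],[0,0,0]],[[0,0,0.008],[0,0,0]],[[0,0,0.008],[0,0,0]]]' | grep -E 'pos|wrist'
```

```text
eef_pos: [0.5106, -0.0809, 0.1181]
wrist_force: [-1.2, 0.5, 16.2]
eef_pos: [0.5098, -0.0805, 0.1134]
wrist_force: [0.6, -1.0, 6.5]
```

Past the plunger. Continue to the seat, watching force.

```bash
cat > fz.py <<'E'
from h import *
import sys
s=bot.sense();print(s['eef_pos'],np.round(s['wrist_force'],1));sys.exit(s['wrist_force'][2]>20)
E
python3 -m jog '[[[0,0,0.005],[0,0,0]],[[0,0,0.01],[0,0,0]],[[0,0,0.01],[0,0,0]]]' >/dev/null; python3 fz.py && python3 -m jog '[[[0,0,0.005],[0,0,0]],[[0,0,0.01],[0,0,0]],[[0,0,0.01],[0,0,0]]]' >/dev/null && python3 fz.py && python3 -m jog '[[[0,0,0.004],[0,0,0]],[[0,0,0.005],[0,0,0]],[[0,0,0.005],[0,0,0]]]' >/dev/null && python3 fz.py && python3 -m jog '[[[0,0,0.004],[0,0,0]],[[0,0,0.005],[0,0,0]],[[0,0,0.005],[0,0,0]]]' >/dev/null && python3 fz.py && python3 -m jog '[[[0,0,0.004],[0,0,0]],[[0,0,0.005],[0,0,0]],[[0,0,0.005],[0,0,0]]]' >/dev/null && python3 fz.py
```

```text
[ 0.5094 -0.0802  0.1077] [2.6 0.5 5.6]False
```

```bash
sed -i 's/sys.exit(/sys.exit(int(/;s/>20)/>20))/' fz.py
python3 -m jog '[[[0,0,0.004],[0,0,0]],[[0,0,0.006],[0,0,0]],[[0,0,0.006],[0,0,0]]]' >/dev/null; python3 fz.py && python3 -m jog '[[[0,0,0.004],[0,0,0]],[[0,0,0.005],[0,0,0]],[[0,0,0.005],[0,0,0]]]' >/dev/null && python3 fz.py && python3 -m jog '[[[0,0,0.004],[0,0,0]],[[0,0,0.005],[0,0,0]],[[0,0,0.005],[0,0,0]]]' >/dev/null && python3 fz.py && python3 -m jog '[[[0,0,0.004],[0,0,0]],[[0,0,0.005],[0,0,0]],[[0,0,0.005],[0,0,0]]]' >/dev/null && python3 fz.py && python3 -m jog '[[[0,0,0.004],[0,0,0]],[[0,0,0.005],[0,0,0]],[[0,0,0.005],[0,0,0]]]' >/dev/null && python3 fz.py
```

```text
[ 0.5096 -0.0804  0.1058] [1.3 1.3 8. ]
[ 0.51   -0.0805  0.1047] [ 0.3  1.5 11.9]
[ 0.5102 -0.0806  0.1046] [-3.9  3.4 18.1]
[ 0.5108 -0.0807  0.1045] [-5.7  3.2 26.7]
```

Hard stop at z=0.1045 after 16 mm of travel: the head is on the bush. Retreat, check and hand in.

```bash
python3 -m jog '[[[0,0,-0.02],[0,0,0]],[[0,0,-0.08],[0,0,0]],[[0,0,-0.16],[0,0,0]],[[0,0,-0.25],[0,0,0]],[[0,0,-0.3],[0,0,0]],[[0,0,-0.3],[0,0,0]],[[0,0,-0.3],[0,0,0]]]' | grep -E 'clock|pos|wrist'
python3 -c "
from h import *
im=bot.capture('side');a=cv2.cvtColor(im,7)
u,v=proj('side',bush+[0,0,.012]);print(u,v,[float(h[2]) for h in head()])
u=int(round(u));print([(y,int(a[y,u-4:u+5].mean())) for y in range(205,262,3)])
print([(round(float(proj('side',bush+[0,0,h])[1]),1)) for h in (.024,0)])"
```

```text
clock: 27.45
eef_pos: [0.5088, -0.0796, 0.2183]
wrist_force: [-0.2, 1.3, -0.9]
288.6770111085365 245.14601228911422 [113.06349206349206, 112.25396825396825, 84.07936507936508, 12.777777777777779]
[(205, 110), (208, 111), (211, 107), (214, 86), (217, 83), (220, 90), (223, 94), (226, 104), (229, 108), (232, 102), (235, 78), (238, 110), (241, 122), (244, 41), (247, 27), (250, 32), (253, 113), (256, 149), (259, 125)]
[239.8, 250.4]
```

The head is dark at 12 mm above the bush and bright above that, so it sits on the bush.

```bash
python3 -c "
from rig import bot
print(bot.hand_in())"
```

```text
the job is handed in; nothing more can be done
None
```

The job is handed in at about 27.5 s on the robot's clock: the cross pin dropped into the spindle's cross-hole, was pressed past the plunger until its head stopped on the bush, and was released, but no verdict came back; one early grasp missed and had to be repeated.

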